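# Tare the carat balance at the diamond polisher's bench

### The arm

A 6-joint arm with a two-finger parallel gripper is mounted at the origin on the work surface. World frame = base frame: x ahead of the robot, y to its left, z up, the work surface at z = 0. Lengths are in m, angles in rad, forces in N, time in s.
With the tool pointing down it reaches from about 0.35 to 0.775 m from the base axis. Payload 5.5 kg.
Tool frame: the origin (TCP) lies between the finger pads; the fingertips stand 19 mm ahead of it and the grasp point (between the pads) is the TCP; z points along the fingers, x is the direction in which the jaws open and shut, and the axes are right-handed (so a half turn about z gives the same grasp; the last joint's range is limited). The gripper opens to 85 mm and grips with 20 to 120 N. Pads are 22 mm wide; open, the fingers measure 114 mm over their backs; the gripper's body (76 mm by 85 mm) begins 54 mm behind the grasp point. The pads swing forward as they close: fully open they stand 13 mm farther back than shut.
Start: joints at [1.005, 0.313, 0.046, 1.304, 0, 1.431], TCP at [0.238, 0.524, 0.25] pointing down, gripper open.
Joint ranges: [-2.76, 2.76], [-0.86, 1.69], [-1.03, 1.26], [-2.2, 2.34], [-1.47, 1.5], [-3.14, 3.14]. Speed limits (rad/s): [2.57, 2.57, 3.14, 3.14, 3.14, 3.14].

### API

Orientations are given as a unit quaternion [w, x, y, z].
In Python, from workcell import env gives the robot as it stands. The module is installed in compiled form; this text tells all that it offers.
- The arm moves only by the tool carry_out, never from a script. Its argument "steps" is a list of rows, each a list of 7 numbers: the gripper command: -1 is shut, 1 is fully open, values between are in proportion, then the shift along the tool's x, y, z in m, then the turn, a rotation vector about the tool's x, y, z in rad. A call has 1 to 20 rows; each row shifts and turns the commanded pose from where the row before left it, along the tool's axes as they then stand; what a row does not reach is not made up. A row lasts 1/8 s, in which the tool goes at most 62.5 mm and 10.7 degrees, less where a joint would pass 70% of its speed; a pose out of reach is approached as far as the arm can. A call with a gripper value outside its range is refused whole. The fingers move at their own pace and stop on an object; "grip_force" is the grip in N (left out, the last holds). Time passes only in rows, so rows that do not move let the fingers close. It gives the time, the measured TCP pose, the force and the opening at its end, in the units of the state.
- env.get_state(): the state, without advancing time (a new reading comes with each control period).
- env.read_camera(name): name is "side" or "top" or "wrist"; returns a dict with "color" (480x640x3 uint8, red, green, blue), "K" (3x3 intrinsics, pixels), "R" (3x3) and "t" (3): a world point X has camera coordinates R X + t. Camera axes: x right, y down, z forward; pixel columns grow to the right and rows downward; lengths in m; the calibration is good to about 2 mm. A picture is of the moment at which its call begins. There is no depth.
- env.hand_in(): hands the job in, once; it reports no verdict.
The state is a dict: "clock": time; "joint_pos": joint angles; "qvel": joint speeds; "tau": joint torques, N m; "tcp_pos": TCP position; "orientation": TCP orientation; "wrist_force": force on the tool from outside, world axes, zero at the start; "ft_torque": the same for the moment, N m; "finger_gap": finger opening in m.
Only numpy, scipy, OpenCV 4.12 (cv2) and the standard library are available. Lean on these libraries where they do the work, as an engineer would, in place of code of your own. Each camera call takes 0.05 s, during which the arm holds its last target. There are 200 camera calls.

### The job

Get the carat balance ready for the next stone: push the sliding lid of its clear draft shield fully shut, then, with the shield shut, gently press the tare key (the wide bar-shaped key on the front panel) fully down, let it spring back, and withdraw. Use only the fingertips or the outside of the fingers: nothing is to be gripped or lifted, and the balance must not be forced. Leave the two small round keys, the empty dish on the pan and the things lying beside the balance as they are.

Things in the scene. Friction and masses are not known exactly. Their poses are not given: they have to be found in the camera images.
- balance: Fixed carat balance on a granite slab (270 x 230 x 25 mm). Origin: centre of the slab's underside, on the bench. x runs from its front (keys; towards the robot, turned up to 20 deg) to its back, y to its left, z up. Grey housing x -115 to 115, y -95 to 95 mm. White key panel x -115 to -30 mm, rising at 12 deg from z 55 to 73 mm, its upper half a display. Rear deck z 73 mm.
- lid (a joint): Flat clear sliding lid of the shield, 130 x 122 x 4 mm, upper face 122 mm above the bench, sliding level along balance x. Value in m: 0 = fully shut (forward, towards the keys, at its stop), growing as it opens to the back, at most 0.09; starts 0.05 to 0.085 open. About 1 N of friction; stays where left.
- lid_handle (a point): Centre of the top of the lid's handle, an upright bar (aluminium, black rubber on its back face) on the lid near its front edge: 8 mm thick (balance x), 60 mm long (balance y), 14 mm high above the lid; this point is 136 mm above the bench and moves with the lid: in the balance's frame x = -5 mm + lid value, y = 0. Behind it (+x) the lid is flat and free for 111 mm.
- tare_top (a point): Centre of the top face of the tare key, a black bar 44 mm long (balance y) and 16 mm wide at the left of the row, 6 mm proud of the sloping panel, its top tilted 12 deg towards the front. In the balance's frame at about x -95, y +52, z 65 mm; moves with the key.
- tare (a joint): Travel of the tare key in m: 0 = released, 0.003 = fully down, square to the panel. A spring returns it; it starts to move at about 1.4 N and is fully down at 3.5 N.
- power_top (a point): Centre of the top of the on/off key, a small round black key 14 mm across, 6 mm proud, in the same row 70 mm to the right of the tare key's centre. Leave alone.
- power (a joint): Travel of the on/off key in m: 0 = released, 0.003 = fully down.
- cal_top (a point): Centre of the top of the calibration key, a small round black key 14 mm across, 6 mm proud, at the right end of the same row, 114 mm right of the tare key's centre. Leave alone.
- cal (a joint): Travel of the calibration key in m: 0 = released, 0.003 = fully down.
- dish: Empty aluminium weighing dish, 52 mm across, 12 mm high, loose on the steel pan inside the draft shield (pan top 81 mm above the bench); origin: centre of its underside. Leave alone.
- stone_box: Small closed black stone box, 50 x 50 x 30 mm, loose on the bench beside the balance; origin: centre of its underside. Leave alone.
- weight: Brass calibration weight, 24 mm across, 36 mm high with a knob, loose on the bench beside the balance; origin: centre of its underside. Leave alone.
- tweezers: Steel tweezers lying on the bench beside the balance, about 125 mm long, 8 mm high; origin: middle of the length at the bench. Leave alone.
- pan_top (a point): Centre of the steel pan's top face, 81 mm above the bench; in the balance's frame x +45, y 0 mm. Around it stands the draft shield: a square of clear walls 3 mm thick, balance x -20 to 110, y -65 to 65 mm, from the deck to 118 mm above the bench, with aluminium side rails up to 122 mm. It is open above except for the sliding lid.

How it is judged:
On the way, in this order (a step that is already met when the one before it is completed fails the run):
1. the draft-shield lid is pushed fully shut, the tare key still up (value of joint lid below 0.004 m and value of joint tare below 0.001 m), for 0.2 s.
2. the tare key is pressed down with the shield shut (value of joint lid below 0.004 m and value of joint tare above 0.002 m), for 0.1 s.
At the end, for the whole second after the job is handed in: the lid is within 4 mm of fully shut, all three keys are released (within 0.8 mm of fully up), the dish still sits on the pan within 20 mm of its centre, and the robot is clear (value of joint lid below 0.004 m and value of joint each of tare, power, cal below 0.0008 m and distance between dish and pan_top below 0.02 m); the robot touches nothing.
It fails at once if the lid's handle is gripped (pinched from front and back) instead of pushed (contact force between the fingers and handle_bar above 1.5 N and contact force between the fingers and handle_pad above 1.5 N).
It fails at once if the tare key is pressed while the shield is open (value of joint lid above 0.006 m and value of joint tare above 0.0015 m).
It fails at once if the on/off or the calibration key is pressed (more than 1 mm) (value of joint any of power, cal above 0.001 m).
It fails at once if the dish is moved more than 6 mm, or a thing beside the balance more than 8 mm, or one is lifted (distance of dish from where it was at the start of the episode above 0.006 m or distance of any of stone_box, weight, tweezers from where it was at the start of the episode above 0.008 m).
It fails at once if the balance is leaned on or forced (more than 30 N) (contact force between any of the fingers, the arm and balance above 30 N).
It also fails if it takes over 48 s, if anything falls off the work surface, if the arm or the gripper's body presses on something with over 40 N, if the wrist force passes 120 N, or if a joint passes its speed limit or range.

## Working session

There is one attempt and no reset: what is moved stays moved. The work goes in short steps, Python scripts to look and compute and a tool call to move; the robot and the scene stay as the last step left them, time stands still between calls to the robot, and variables do not carry over. Pictures are saved under pics/ and viewed, about 8 in all and at most 12, crops included, and the job is handed in when it is done.

Besides the shell and the picture viewer there is one more tool, called after "Call:" as name([rows], argument=value, ...), one row to a line, values as JSON. carry_out: Moves the arm, as the interface text tells. Its arguments: {"type":"object","properties":{"steps":{"type":"array","items":{"type":"array","items":{"type":"number"}}},"grip_force":{"type":"number"}},"required":["steps"]}

```bash
mkdir -p pics; cat > h.py <<'E'
import numpy as np,cv2,pickle
from workcell import env
def snap(n,f):
    c=env.read_camera(n); cv2.imwrite(f'pics/{f}.png',c['color'][:,:,::-1]); pickle.dump(c,open(f'pics/{f}.pkl','wb')); return c
def ray(c,u,v,z):
    d=c['R'].T@np.linalg.inv(c['K'])@np.array([u,v,1.]); o=-c['R'].T@c['t']
    return o+d*(z-o[2])/d[2]
def proj(c,X):
    p=c['K']@(c['R']@np.array(X,float)+c['t']); return p[:2]/p[2]
E
python3 - <<'E'
from h import *
s=env.get_state(); print({k:np.round(v,4) for k,v in s.items()})
for n in('top','side'):
    c=snap(n,n+'1'); print(n,c['K'][0,0],-c['R'].T@c['t'])
E
```

```text
{'clock': np.float64(0.0), 'joint_pos': array([1.0054, 0.314 , 0.045 , 1.3036, 0.    , 1.4312]), 'qvel': array([-0.0016, -0.0004, -0.0018,  0.0007, -0.0004, -0.    ]), 'tau': array([-1.60000e-03, -4.80638e+01,  2.98528e+01,  1.95000e-02,
       -0.00000e+00,  0.00000e+00]), 'tcp_pos': array([0.2372, 0.5232, 0.2494]), 'orientation': array([ 4.000e-04,  8.406e-01,  5.417e-01, -9.000e-04]), 'wrist_force': array([-0.0507,  0.356 ,  0.5567]), 'ft_torque': array([-0.0059,  0.0141, -0.0259]), 'finger_gap': np.float64(0.0856)}
top 597.9961990200534 [0.46092212 0.001588   1.05916128]
side 489.5104226191254 [0.18843442 0.37281033 0.59983197]
```

View pics/top1.png

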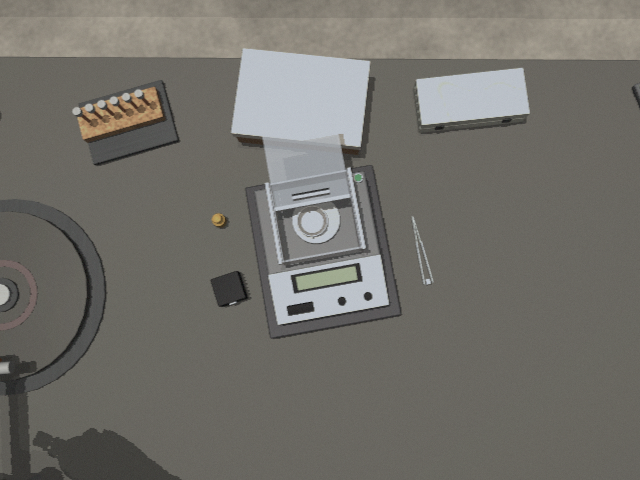

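View pics/side1.png

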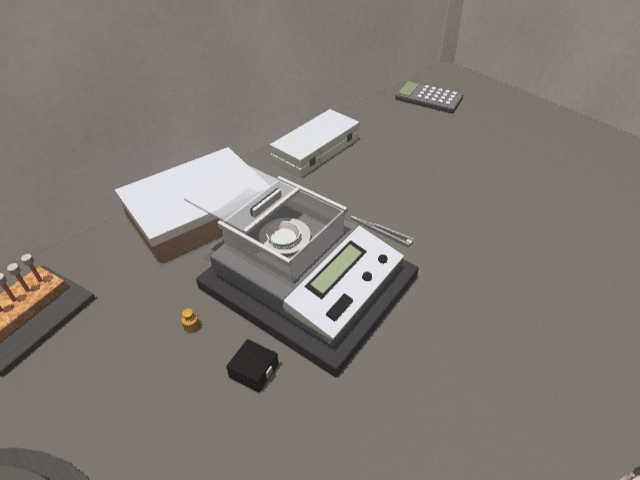

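Top view: balance with tare key near (300,309), round keys (342,301) and (368,296), handle near (310,193); a white box stands behind it. The side view agrees. I'll enlarge both for closer readings.

```bash
python3 - <<'E'
from h import *
a=cv2.imread('pics/top1.png')[120:345,230:410]; b=cv2.imread('pics/side1.png')[150:375,190:430]
cv2.imwrite('pics/c1.png',cv2.resize(a,None,fx=2.6,fy=2.6,interpolation=cv2.INTER_CUBIC)[:, :])
cv2.imwrite('pics/c1.png',cv2.resize(a[:, :],(468*600//585,600)[:2],interpolation=cv2.INTER_CUBIC))
print(480/180,600/225)
c=pickle.load(open('pics/top1.pkl','rb'))
for u,v,z in[(247,185,.025),(372,166,.025),(400,315,.025),(270,336,.025),(300,309,.065),(342,301,.065),(368,296,.065),(310,193,.136)]:print(u,v,ray(c,u,v,z).round(4))
E
```

```text
2.6666666666666665 2.6666666666666665
247 185 [0.6989 0.1739 0.025 ]
372 166 [ 0.7359 -0.0468  0.025 ]
400 315 [ 0.4748 -0.0973  0.025 ]
270 336 [0.4349 0.1252 0.025 ]
300 309 [0.4811 0.0719 0.065 ]
342 301 [0.4956 0.0025 0.065 ]
368 296 [ 0.5046 -0.0404  0.065 ]
310 193 [0.6617 0.0554 0.136 ]
```

View pics/c1.png

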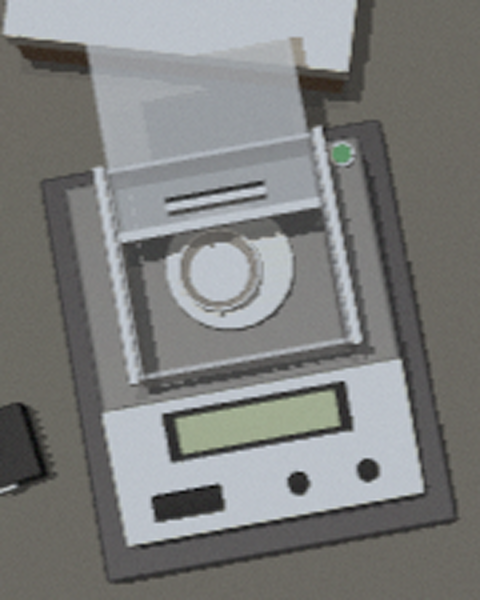

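```bash
cat >> h.py <<'E'
def B2W(p,q): # balance pose p=(x,y,yaw)
    cs,sn=np.cos(p[2]),np.sin(p[2]); q=np.asarray(q,float)
    return np.array([p[0]+cs*q[0]-sn*q[1],p[1]+sn*q[0]+cs*q[1],q[2]])
E
python3 - <<'E'
from h import *
from scipy.optimize import least_squares
c=pickle.load(open('pics/top1.pkl','rb'))
P=[((42,182),(.135,.115,.025)),((380,122),(.135,-.115,.025)),((455,520),(-.135,-.115,.025)),((110,581),(-.135,.115,.025)),
((188,503),(-.095,.052,.065)),((298,483),(-.095,-.018,.065)),((368,469),(-.095,-.062,.065))]
px=lambda a:np.array(a)/2.6667+[230,120]
f=lambda p:np.concatenate([proj(c,B2W(p,q))-px(a) for a,q in P])
r=least_squares(f,[.58,.04,-.17]); p=r.x; print(p,np.degrees(p[2]),r.fun.reshape(-1,2).round(1))
np.save('pose.npy',p)
h=ray(c,*px((216,194)),.136); d=h[:2]-p[:2]; print('handle',h,'lid',d@[np.cos(p[2]),np.sin(p[2])]+.005, 'y',d@[-np.sin(p[2]),np.cos(p[2])])
s=pickle.load(open('pics/side1.pkl','rb'))
for q in [(-.095,.052,.065),(-.095,-.062,.065),(-.135,.115,.025),(-.005+.07,0,.136)]: print(q,proj(s,B2W(p,q)).round(1),B2W(p,q).round(4))
# box height: near bottom corners/top corners
for z in(0,.05,.1):print(z,ray(c,232,133,z).round(3),ray(c,361,148,z).round(3))
E
```

```text
[0.58468359 0.03844421 0.19449545] 11.143768629356055 [[-0.8 -1.1]
 [ 0.4 -1.6]
 [ 1.2  0.2]
 [-1.3  1. ]
 [-0.   0.2]
 [ 0.3  0.3]
 [ 0.2  0.8]]
handle [0.6621628  0.05383713 0.136     ] lid 0.08399338163739332 y 0.00012816575807312388
(-0.095, 0.052, 0.065) [340.2 306. ] [0.4814 0.0711 0.065 ]
(-0.095, -0.062, 0.065) [383.4 257.9] [ 0.5035 -0.0407  0.065 ]
(-0.135, 0.115, 0.025) [336.8 369.5] [0.43   0.1252 0.025 ]
(0.065, 0, 0.136) [272.9 202.3] [0.6485 0.051  0.136 ]
0 [0.802 0.209 0.   ] [ 0.776 -0.028  0.   ]
0.05 [0.785 0.199 0.05 ] [ 0.761 -0.026  0.05 ]
0.1 [0.769 0.189 0.1  ] [ 0.746 -0.025  0.1  ]
```

Seven landmarks fit the pose to about 1.5 px. The yaw is 11.1° and the lid is about 84 mm open. Next I shut the fingers, align tool x with balance y, and move behind the handle at a safe height.

Call:
carry_out([
  [-1,0,0,0,0,0,-0.155],
  [-1,0,0,0,0,0,-0.155],
  [-1,0,0,0,0,0,-0.155],
  [-1,0,0,0,0,0,-0.155],
  [-1,-0.034,0.0223,0,0,0,0],
  [-1,-0.034,0.0223,0,0,0,0],
  [-1,-0.034,0.0223,0,0,0,0],
  [-1,-0.034,0.0223,0,0,0,0],
  [-1,-0.034,0.0223,0,0,0,0],
  [-1,-0.034,0.0223,0,0,0,0],
  [-1,-0.034,0.0223,0,0,0,0],
  [-1,-0.034,0.0223,0,0,0,0],
  [-1,-0.034,0.0223,0,0,0,0],
  [-1,-0.034,0.0223,0,0,0,0],
  [-1,-0.034,0.0223,0,0,0,0],
  [-1,-0.034,0.0223,0,0,0,0],
  [-1,-0.034,0.0223,0,0,0,0],
  [-1,-0.034,0.0223,0,0,0,0],
  [-1,-0.034,0.0223,0,0,0,0],
  [-1,-0.034,0.0223,0,0,0,0],
], grip_force=20)

```text
clock: 2.6
tcp_pos: [0.6932, 0.0578, 0.2496]
orientation: [-0.0, 0.635, 0.772, -0.0]
wrist_force: [-0.3, 0.7, 0.1]
finger_gap: 0.0003
```

Call:
carry_out([
  [-1,0,0,0.03,0,0,0],
  [-1,0,0,0.03,0,0,0],
  [-1,0,0,0.015,0,0,0],
  [-1,0,0,0,0,0,0],
])

```text
clock: 3.1
tcp_pos: [0.6917, 0.0589, 0.1738]
orientation: [-0.001, 0.635, 0.772, -0.001]
wrist_force: [-0.1, -0.4, 0.5]
finger_gap: -0.0001
```

```bash
python3 - <<'E'
from h import *
c=snap('side','side2'); s=env.get_state(); t=s['tcp_pos']; print(t, proj(c,t+[0,0,-.019]),proj(c,t))
a=c['color'][80:290,180:420,::-1]; cv2.imwrite('pics/c2.png',cv2.resize(a,None,fx=2.8,fy=2.8,interpolation=cv2.INTER_CUBIC))
E
```

```text
[0.6924466  0.05891416 0.17533926] [249.33260532 179.95079342] [248.0049831  169.49560745]
```

View pics/c2.png

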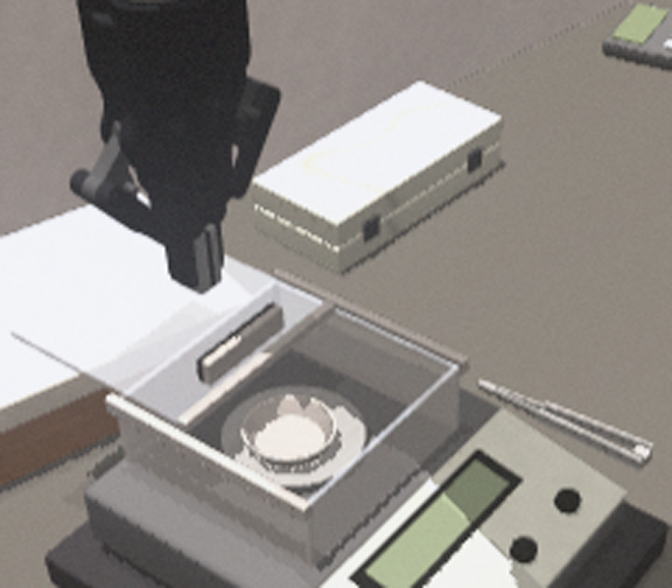

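The tip shows at about (253,182) in the full frame, where (249,180) was predicted, so the 19 mm tip offset holds. It is 15 mm behind the handle. Lowering, then the first part of the push.

Call:
carry_out([
  [-1,0,0,0.015,0,0,0],
  [-1,0,0,0.014,0,0,0],
  [-1,0,0,0,0,0,0],
  [-1,0,-0.008,0,0,0,0],
  [-1,0,-0.006,0,0,0,0],
  [-1,0,-0.006,0,0,0,0],
  [-1,0,-0.01,0,0,0,0],
  [-1,0,-0.01,0,0,0,0],
])

```text
clock: 4.15
tcp_pos: [0.653, 0.0509, 0.1468]
orientation: [0.0, 0.635, 0.772, 0.0]
wrist_force: [1.5, -0.2, 1.0]
finger_gap: -0.0002
```

Call:
carry_out([
  [-1,0,-0.01,0,0,0,0],
  [-1,0,-0.01,0,0,0,0],
  [-1,0,-0.01,0,0,0,0],
  [-1,0,-0.01,0,0,0,0],
  [-1,0,-0.007,0,0,0,0],
  [-1,0,-0.004,0,0,0,0],
  [-1,0,0,0,0,0,0],
])

```text
clock: 5.03
tcp_pos: [0.6027, 0.0412, 0.1461]
orientation: [-0.0, 0.635, 0.772, -0.0]
wrist_force: [-0.2, 0.4, -0.8]
finger_gap: -0.0001
```

Call:
carry_out([
  [-1,0,-0.002,0,0,0,0],
  [-1,0,-0.002,0,0,0,0],
  [-1,0,-0.002,0,0,0,0],
])

```text
clock: 5.4
tcp_pos: [0.5974, 0.0401, 0.1461]
orientation: [-0.0, 0.635, 0.772, 0.0]
wrist_force: [1.4, 0.0, -0.8]
finger_gap: 0.0001
```

Call:
carry_out([
  [-1,0,-0.001,0,0,0,0],
  [-1,0,-0.001,0,0,0,0],
])

```text
clock: 5.65
tcp_pos: [0.5968, 0.04, 0.1463]
orientation: [0.001, 0.635, 0.772, 0.001]
wrist_force: [7.4, 2.8, -4.9]
finger_gap: 0.0
```

Force jumped to about 8 N, as it would at the stop. I hold briefly, back off, rise and check.

Call:
carry_out([
  [-1,0,0,0,0,0,0],
  [-1,0,0,0,0,0,0],
  [-1,0,0.003,0,0,0,0],
  [-1,0,0.01,0,0,0,0],
  [-1,0,0,-0.03,0,0,0],
  [-1,0,0,-0.03,0,0,0],
  [-1,0,0.03,-0.01,0,0,0],
  [-1,0,0,0,0,0,0],
])

```text
clock: 6.65
tcp_pos: [0.6398, 0.0481, 0.2172]
orientation: [0.001, 0.635, 0.772, 0.001]
wrist_force: [-0.7, -0.7, 0.1]
finger_gap: -0.0
```

```bash
python3 - <<'E'
from h import *
p=np.load('pose.npy')
c=snap('side','side3'); t=snap('top','top3')
print(env.get_state()['tcp_pos'])
for l in(0,.005): print(l,[proj(c,B2W(p,(-.005+l+.004*a,y,.136))).round(1) for a in(-1,1) for y in(.03,-.03)],'lid front',[proj(c,B2W(p,(-.02+l,y,.122))).round(1) for y in(.061,-.061)])
a=c['color'][150:360,200:440,::-1]; cv2.imwrite('pics/c3.png',cv2.resize(a,None,fx=2.8,fy=2.8,interpolation=cv2.INTER_CUBIC))
E
```

```text
[0.63730928 0.04795439 0.21559994]
0 [array([299.6, 234.1]), array([325.4, 211.2]), array([295. , 231.8]), array([320.9, 209.1])] lid front [array([292. , 257.7]), array([343.5, 210.3])]
0.005 [array([296.7, 232.7]), array([322.6, 209.9]), array([292.2, 230.3]), array([318.2, 207.7])] lid front [array([289.1, 256.1]), array([340.8, 209. ])]
```

View pics/c3.png

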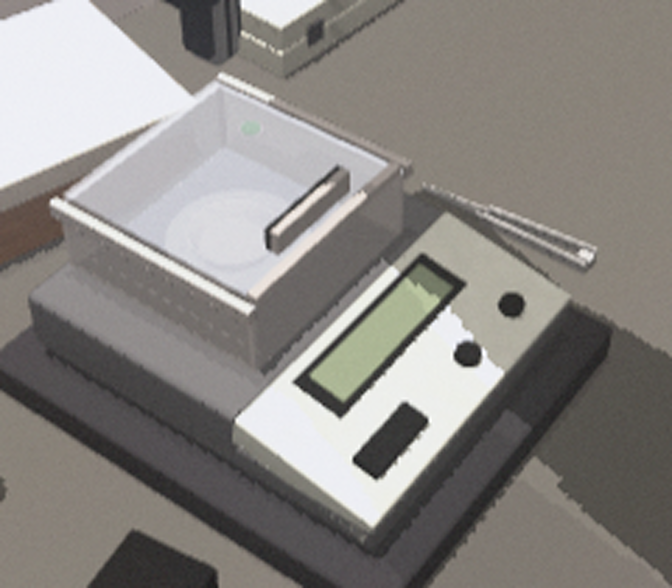

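Handle top corners lie at (299,234) and (325,212), which matches lid = 0 to under 1 px, so the lid is shut. The dish still appears on the pan. Next I move in front of the handle above the tare key, tilt the tool 12° to match the panel normal, and descend part way.

Call:
carry_out([
  [-1,0.009,-0.03,0,0,0,0],
  [-1,0.009,-0.03,0,0,0,0],
  [-1,0.009,-0.03,0,0,0,0],
  [-1,0.009,-0.03,0,0,0,0],
  [-1,0.009,-0.03,0,0,0,0],
  [-1,0.008,-0.032,0,0,0,0],
  [-1,0,0,0,-0.07,0,0],
  [-1,0,0,0,-0.07,0,0],
  [-1,0,0,0,-0.07,0,0],
  [-1,0,0,0.03,0,0,0],
  [-1,0,0,0.03,0,0,0],
  [-1,0,0,0.03,0,0,0],
  [-1,0,0,0,0,0,0],
  [-1,0,0,0,0,0,0],
])

```text
clock: 8.5
tcp_pos: [0.4669, 0.0684, 0.1287]
orientation: [0.066, 0.632, 0.768, 0.081]
wrist_force: [0.1, -0.4, 0.5]
finger_gap: 0.0002
```

```bash
cat > m.py <<'E'
from h import *
from scipy.spatial.transform import Rotation as Ro
p=np.load('pose.npy'); s=env.get_state(); q=s['orientation']; R=Ro.from_quat([*q[1:],q[0]]).as_matrix()
g=B2W(p,(-.095,.052,.065)); tip=s['tcp_pos']+R[:,2]*.019
print('tool z in balance',(Ro.from_euler('z',-p[2]).as_matrix()@R[:,2]).round(3),'tip->key in tool axes mm',(R.T@(g-tip)*1000).round(1),s['wrist_force'].round(2),s['tcp_pos'])
E
python3 - <<'E'
exec(open('m.py').read())
c=snap('side','side4'); print('pred key',proj(c,g),'tip',proj(c,tip))
a=c['color'][200:360,260:440,::-1]; cv2.imwrite('pics/c4.png',cv2.resize(a,None,fx=3.5,fy=3.5,interpolation=cv2.INTER_CUBIC))
E
```

```text
tool z in balance [ 0.208 -0.    -0.978] tip->key in tool axes mm [-0.2  1.2 46.4] [ 0.08 -0.39  0.45] [0.46687567 0.06841425 0.1287496 ]
pred key [340.19854231 306.04589665] tip [347.87997737 288.45480256]
```

View pics/c4.png

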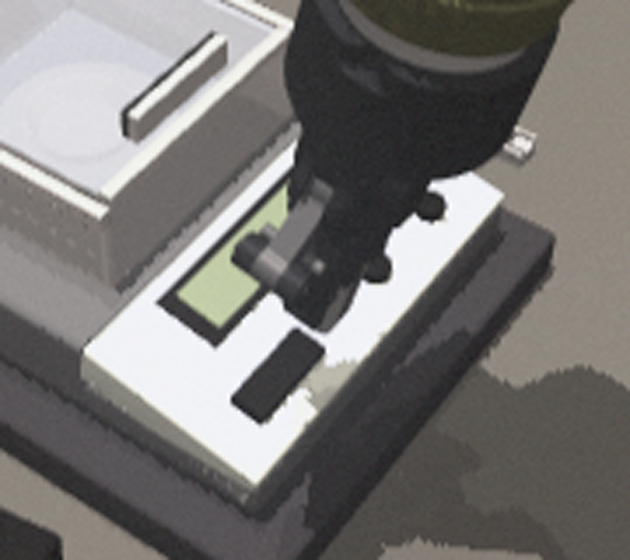

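The key centre shows at about (339,307), against (340,306) predicted, and the tip is in line with it. Descending, then pressing in small increments.

Call:
carry_out([
  [-1,0,0.001,0.016,0,0,0],
  [-1,0,0,0.016,0,0,0],
  [-1,0,0,0.008,0,0,0],
  [-1,0,0,0.002,0,0,0],
  [-1,0,0,0,0,0,0],
])

```text
clock: 9.18
tcp_pos: [0.4771, 0.0703, 0.088]
orientation: [0.067, 0.632, 0.768, 0.081]
wrist_force: [0.5, -0.2, 0.3]
finger_gap: -0.0
```

```bash
python3 m.py
```

```text
tool z in balance [ 0.209 -0.    -0.978] tip->key in tool axes mm [-0.1 -0.6  4.4] [ 0.52 -0.23  0.25] [0.4771405  0.07034141 0.08797468]
```

Call:
carry_out([
  [-1,0,0,0.0015,0,0,0],
  [-1,0,0,0.0015,0,0,0],
  [-1,0,0,0.001,0,0,0],
])

```text
clock: 9.55
tcp_pos: [0.4777, 0.0705, 0.0835]
orientation: [0.067, 0.632, 0.768, 0.081]
wrist_force: [0.0, 0.9, 0.8]
finger_gap: 0.0
```

Call:
carry_out([
  [-1,0,0,0.001,0,0,0],
  [-1,0,0,0.001,0,0,0],
])

```text
clock: 9.8
tcp_pos: [0.4781, 0.0706, 0.0816]
orientation: [0.067, 0.632, 0.768, 0.081]
wrist_force: [-1.0, -0.4, 2.7]
finger_gap: -0.0001
```

Contact is at about 2.7 N and the key has started to move. Continuing.

Call:
carry_out([
  [-1,0,0,0.001,0,0,0],
  [-1,0,0,0,0,0,0],
])

```text
clock: 10.05
tcp_pos: [0.4783, 0.0706, 0.0806]
orientation: [0.067, 0.632, 0.768, 0.081]
wrist_force: [-2.1, -0.6, 3.1]
finger_gap: -0.0001
```

Call:
carry_out([
  [-1,0,0,0.0007,0,0,0],
  [-1,0,0,0,0,0,0],
])

```text
clock: 10.3
tcp_pos: [0.4784, 0.0706, 0.0805]
orientation: [0.067, 0.632, 0.768, 0.081]
wrist_force: [-5.1, -1.4, 9.6]
finger_gap: 0.0002
```

Force rose to about 11 N with no more travel, so the key is bottomed. Withdrawing along the tool axis.

Call:
carry_out([
  [-1,0,0,0,0,0,0],
  [-1,0,0,-0.002,0,0,0],
  [-1,0,0,-0.006,0,0,0],
  [-1,0,0,-0.02,0,0,0],
  [-1,0,0,-0.04,0,0,0],
  [-1,0,0,-0.04,0,0,0],
  [-1,0,0,-0.04,0,0,0],
  [-1,0.03,-0.02,0,0,0,0],
  [-1,0.04,-0.01,0,0,0,0],
  [-1,0.04,0,0,0,0,0],
  [-1,0.04,0,0,0,0,0],
  [-1,0.02,0,0,0,0,0],
  [-1,0,0,0,0,0,0],
  [-1,0,0,0,0,0,0],
])

```text
clock: 12.05
tcp_pos: [0.3864, 0.2254, 0.2183]
orientation: [0.067, 0.632, 0.768, 0.081]
wrist_force: [-0.5, -1.1, -0.2]
finger_gap: -0.0004
```

```bash
python3 - <<'E'
from h import *
c=snap('top','top5'); s=env.get_state(); print(s['tcp_pos'],s['wrist_force'].round(2))
a=c['color'][120:345,200:440,::-1]; cv2.imwrite('pics/c5.png',cv2.resize(a,None,fx=2.6,fy=2.6,interpolation=cv2.INTER_CUBIC))
p=np.load('pose.npy')
for l in(0,.004):print([((proj(c,B2W(p,(-.005+l+.004*a,y,.136)))-[200,120])*2.6).round(1) for a in(-1,1) for y in(.03,-.03)])
E
```

```text
[0.38657631 0.22516782 0.2182764 ] [0.04 0.25 0.09]
[array([264.8, 339.9]), array([363.4, 322.2]), array([262.5, 326.9]), array([361. , 309.1])]
[array([263.6, 333.4]), array([362.2, 315.6]), array([261.4, 320.3]), array([359.8, 302.6])]
```

View pics/c5.png

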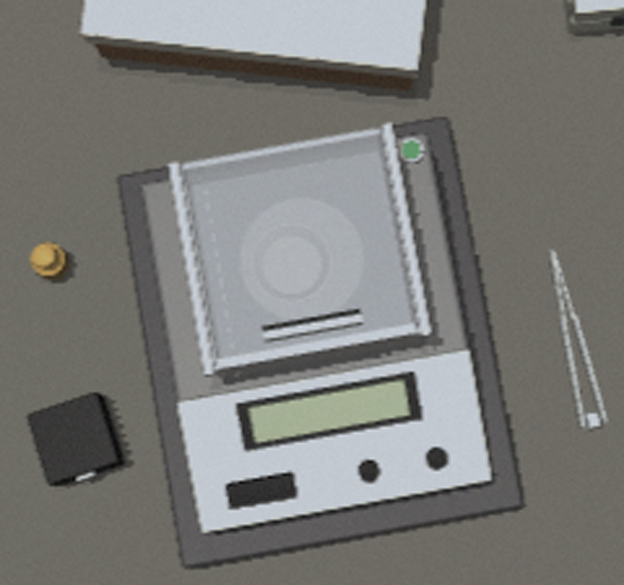

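The handle's front edge runs from (264,339) to (362,323), matching lid = 0. The dish, box, weight and tweezers are where they were, and the robot is clear of the balance. Handing in.

```bash
python3 -c "
from workcell import env
print(env.hand_in(), env.get_state()['clock'])"
```

```text
the job is handed in; nothing more can be done
the job is handed in; nothing more can be done
```

I pushed the lid shut from behind its handle with the closed fingertips. Then I pressed the tare key along the panel's normal until it bottomed, let it spring back, and withdrew. I handed the job in at about 12 s of the 48 s allowed; no verdict is reported.

- **Lid:** it started about 84 mm open. The push showed about 8 N at the stop. In the side picture after the push and the top picture at the end, the handle sat at the fully shut position, to about a pixel.
- **Tare key:** contact came where expected, and the force rose to about 11 N at the end of travel, above the 3.5 N that takes it fully down and well under the 30 N limit. Travel was about 2.5–3 mm, worked out from the tool position because the key's joint cannot be read directly. In the same way, I judged its release only from the withdrawal and the last picture.
- **Everything else:** in the last picture the dish is still on the pan, and the stone box, weight, tweezers and round keys look unchanged. The robot is clear of the balance, with the wrist force near zero.
- **Small disagreements:** the lid reached its stop about 2 mm earlier than I had calculated from the finger size. At the bottom of the key press, the sideways force was somewhat larger than the panel's slope explains.

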